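# Dip rack into the half-covered bath

### The job

Put the long dipping rack, the one with three tube holes and the tall handle, into the empty steel bath. It is longer than the bath's opening, so tilt it, feed its handle-less end in under the fixed cover, then right it inside and lower it until it stands upright on the bath's floor before you gently let go. Leave the small one-hole carrier where it is.

Things in the scene. Friction and masses are not known exactly. Their poses are not given: they have to be found in the camera images.
- rack_mid (a point): Loose aluminium rack, about 0.25 kg, to be moved. L-shaped: deck 130 (x) x 46 (y) x 30 (z) mm with three 26 mm holes; at the deck's +x end an upright flat handle 14 (x) x 30 (y) mm, to 180 mm above the underside. Point: above the deck's middle, 90 mm over the underside; handle axis 58 mm to its +x, handle top 90 mm above it. z up; +x away from the robot within 18 degrees at the start.
- bath_mouth (a point): Centre of the opening in the top of the fixed, empty steel bath, at rim level, 110 mm over the table. Opening: x -50 to 50, y -50 to 50 mm. A fixed cover 4 mm thick, top at rim level, spans x -150 to -50 with free space below. Inside: x -150 to 50, y -50 to 50 mm, flat floor 104 mm below the point; walls 6 mm. z up; +x from cover to opening, away from the robot within 18 degrees.
- carrier_mid (a point): Bystander, leave alone: small loose aluminium carrier of the same make, deck 80 (x) x 50 (y) x 30 (z) mm with one 36 mm hole, short handle at its +x end up to 95 mm above the underside. Point: above the deck's middle, 47.5 mm over the underside.

How it is judged:
By the outcome, as a careful person would: the job done as asked, in the order asked, and still so for the second after the job is handed in, with the robot touching nothing.
It also fails if it takes over 51 s, if anything falls off the work surface, if the arm or the gripper's body presses on something with over 40 N, if the wrist force passes 120 N, or if a joint passes its speed limit or range.

### The arm

A 6-joint arm with a two-finger parallel gripper is mounted at the origin on the work surface. World frame = base frame: x ahead of the robot, y to its left, z up, the work surface at z = 0. Lengths are in mm, angles in rad, forces in N, time in s.
With the tool pointing down it reaches from about 375 to 975 mm from the base axis. Payload 3.8 kg.
Tool frame: the origin (TCP) lies at the very end of the fingers, on their centre line; the grasp point (between the pads) lies 19 mm behind it; z points along the fingers, y is the line along which they close (so a half turn about z gives the same grasp; the last joint's range is limited). The gripper opens to 85 mm and grips with 20 to 120 N. Pads are 22 mm wide; open, the fingers measure 114 mm over their backs; the gripper's body (76 mm by 85 mm) begins 54 mm behind the grasp point. The pads swing forward as they close: fully open they stand 13 mm farther back than shut.
Start: joints at [1.17, 0.264, 1.604, -0, 1.274, -0.037], TCP at [240.181, 630.818, 231.28] pointing down, gripper open.
Joint ranges: [-2.63, 2.63], [-0.94, 2.18], [0.31, 2.57], [-1.31, 4.45], [0, 2.66], [-2.55, 2.55]. Speed limits (rad/s): [2.57, 2.57, 3.14, 3.14, 3.14, 3.14].

### API

Orientations are given as a unit quaternion [x, y, z, w].
In Python, from workcell import ctrl, snapshot, workorder, nets gives the robot as it stands.
- The arm moves only by the tool carry_out, never from a script. Its argument "steps" is a list of rows, each a list of 3 entries, a list of its own where there are three numbers: the shift along the tool's x, y, z in mm, then the turn, a rotation vector about the tool's x, y, z in rad, then the finger opening in mm, from 0 to 85.4. A call has 1 to 20 rows; each row shifts and turns the commanded pose from where the row before left it, along the tool's axes as they then stand; what a row does not reach is not made up. A row lasts 1/10 s, in which the tool goes at most 50 mm and 8.59 degrees, less where a joint would pass 70% of its speed; a pose out of reach is approached as far as the arm can. A call with a gripper value outside its range is refused whole. The fingers move at their own pace and stop on an object; the grip force is fixed at half the most. Time passes only in rows, so rows that do not move let the fingers close. It gives the time, the measured TCP pose, the force, the opening and the grip force at its end, in the units of the state.
- ctrl.read_state(): the state, without advancing time (a new reading comes with each control period).
- snapshot(name): name is "scene" or "top"; returns a dict with "pixels" (480x640x3 uint8, blue, green, red), "z_map" (480x640 float32, mm along the optical axis (not along the pixel's ray), 0 where there is no reading), "camera_matrix" (3x3 intrinsics, pixels), "dist_coeffs" ([k1, k2, p1, p2, k3] as OpenCV has them; the pictures are not rectified), "eye" and "attitude" of the camera in the world. Camera axes: x right, y down, z forward; pixel columns grow to the right and rows downward; lengths in mm; the calibration is good to about 2 mm. A picture is of the moment at which its call begins.
- workorder.sign_off(): hands the job in; it is judged then, once.
Trained networks look in a picture, given as the dict that the camera call returned (one of the last four; its "shot" number tells which), for a name from the list of things; names that differ only in an ending like _2 or _b are one class to them, and where a whole thing is asked for, a point or a joint stands for the part that bears it (a point fixed in the world has none). Each returns a list of dicts, best first, with "score" (0 to 1); they miss things now and then, are a little off and sometimes report something else, mostly with a low value. They report only what shows in the picture. A call takes as long as a camera call.
- nets.recognise(picture, label): "at" ([x, y, z] in mm, in the coordinates of the camera as it stood for that picture, good to about 4 mm: the middle of the surface that is visible of it).
- nets.spot_point(picture, label): "at" ([x, y, z] in mm, in the coordinates of the camera as it stood for that picture, good to about 4 mm: a listed point, or the origin of a listed thing).
The state is a dict: "time": time; "joints": joint angles; "joint_velocities": joint speeds; "joint_efforts": joint torques, N m; "ee_pos": TCP position; "tcp_rot": TCP orientation; "force": force on the tool from outside, world axes, zero at the start; "torque": the same for the moment, N m; "grip_width": opening from 0.0 (shut) to 1.0 (fully open); "finger_force": force on a finger pad.
Only numpy, scipy, OpenCV 4.12 (cv2) and the standard library are available. Lean on these libraries where they do the work, as an engineer would, in place of code of your own. Each camera call takes 0.05 s, during which the arm holds its last target. There are 200 camera calls.

## Working session

There is one attempt and no reset: what is moved stays moved. The work goes in short steps, Python scripts to look and compute and a tool call to move; the robot and the scene stay as the last step left them, time stands still between calls to the robot, and variables do not carry over. Pictures are saved under pics/ and viewed, at most 10 in all, crops included, and the job is handed in when it is done.

Besides the shell and the picture viewer there is one more tool, called by a JSON object that holds its "op" and its "data", one argument or row to a line. carry_out: Moves the arm, as the interface text tells. Its arguments: {"type":"object","properties":{"steps":{"type":"array"}},"required":["steps"]}

```bash
mkdir -p pics
cat > h.py <<'E'
import numpy as np, cv2
from scipy.spatial.transform import Rotation as R
from workcell import ctrl, snapshot, workorder, nets
def Rc(s):
    a=np.array(s["attitude"],float); return a if a.shape==(3,3) else R.from_quat(a).as_matrix()
def w(s,p): return Rc(s)@np.array(p)+np.array(s["eye"])
def cloud(s):
    z=s["z_map"].astype(float); v,u=np.mgrid[:480,:640]
    n=cv2.undistortPoints(np.stack([u.ravel(),v.ravel()],1).astype(float)[:,None],np.array(s["camera_matrix"]),np.array(s["dist_coeffs"])).reshape(480,640,2)
    P=np.dstack([n*z[...,None],z])@Rc(s).T+np.array(s["eye"]); P[z==0]=np.nan; return P
E
python3 - <<'E'
from h import *
for n in("top","scene"):
    s=snapshot(n); cv2.imwrite(f"pics/{n}0.png",s["pixels"]); print(n,s["eye"],s["attitude"])
    for l in("rack_mid","bath_mouth","carrier_mid"):
        for r in nets.spot_point(s,l)[:2]: print(l,r["score"].__round__(2),w(s,r["at"]).round(0))
st=ctrl.read_state(); print(st)
E
```

```text
top [411.99262847  13.2465113  877.87105171] [ 0.70744089 -0.69855006  0.07475191 -0.07724864]
rack_mid 0.74 [ 533. -190.   87.]
bath_mouth 0.7 [591. 246. 111.]
carrier_mid 0.82 [524.  -3.  47.]
scene [1262.99813033  242.83870687  678.69296955] [ 0.52472719  0.72631422 -0.3608592  -0.25866904]
bath_mouth 0.96 [594. 244. 110.]
carrier_mid 0.62 [526.  -1.  46.]
{'time': 0.4, 'joints': array([ 1.17012627e+00,  2.64030384e-01,  1.60420693e+00, -9.32041660e-06,
        1.27369218e+00, -3.68830707e-02]), 'joint_velocities': array([ 5.81498852e-07, -1.39096580e-03, -2.25824801e-03,  2.35374644e-03,
        7.66554157e-04, -9.79287169e-04]), 'joint_efforts': array([ 4.52873001e-04, -5.14252210e+01, -3.67015207e+01,  6.39858990e-05,
        4.97072004e-03, -1.86106166e-05]), 'ee_pos': array([240.12608468, 630.72468142, 231.07984861]), 'tcp_rot': array([ 1.80890808e-01,  9.83503171e-01, -1.65376840e-04, -3.22044757e-05]), 'force': array([ 0.44728603, -0.26645666,  0.1452805 ]), 'torque': array([-0.02968699, -0.0133181 ,  0.01183144]), 'finger_force': 0.0, 'grip_width': 0.9988696780142712}
```

View pics/top0.png

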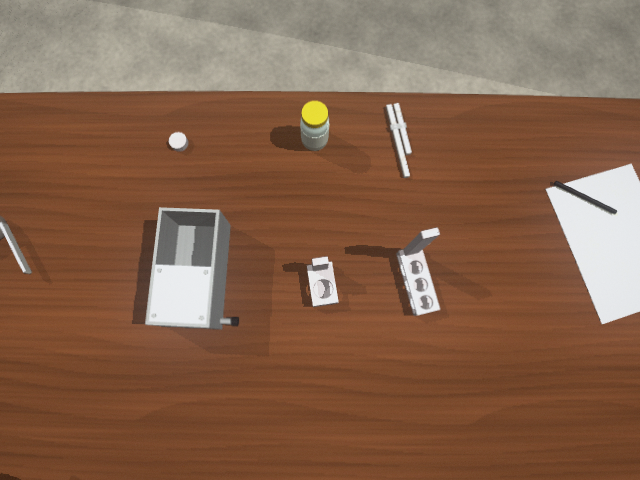

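View pics/scene0.png

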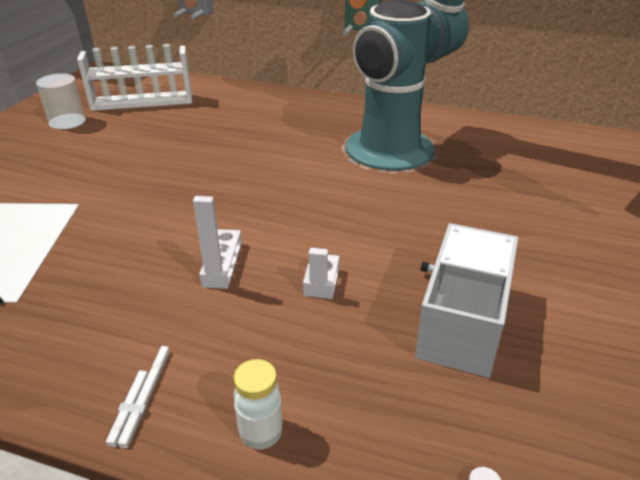

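The top view shows the bath around (190,265), with its cover at the lower end. The carrier is at (322,283), the rack deck at (420,285) and its handle top at (430,233). The scene view agrees. Next I'll measure the poses from depth.

Run:
```python
from h import *
for n in("top","scene"):
    s=snapshot(n);P=cloud(s);x,y,z=P[...,0],P[...,1],P[...,2]
    def rect(nm,m):
        q=P[m]; 
        if len(q)<8: print(nm,len(q));return
        c,sz,a=cv2.minAreaRect(q[:,:2].astype(np.float32)); print(n,nm,len(q),np.round(c,1),np.round(sz,1),round(a,1),'z',np.median(q[:,2]).round(1), q[:,:2].mean(0).round(1))
    reg=(abs(x-550)<180)&(abs(y-246)<110)
    rect('bath',reg&(z>104)&(z<116))
    rr=(abs(x-535)<110)&(abs(y+190)<75)
    rect('htop',rr&(z>174)&(z<188)); rect('deck',rr&(z>25)&(z<34)); rect('handle',rr&(z>60)&(z<170))
    print('max z',np.nanmax(z[rr]))
```

```text
top bath 4525 [539.7 247.4] [113.6 212. ] 88.3 z 109.4 [504.3 247.7]
top htop 153 [ 586.7 -174.7] [14.  28.1] 15.2 z 179.5 [ 586.2 -174.5]
top deck 1042 [ 530.1 -190.6] [129.9  47.7] 13.9 z 29.7 [ 527. -190.]
top handle 271 [ 580.8 -174. ] [30.9 12.4] 77.6 z 121.4 [ 581.3 -169.7]
max z 182.70625323315426
scene bath 3923 [540.8 244.8] [111.9 219.5] 88.4 z 109.2 [522.1 246.5]
scene htop 147 [ 588.9 -176.4] [18.4 30.6] 8.2 z 178.8 [ 591.3 -175.5]
scene deck 585 [ 532.  -191.2] [135.5  47.4] 13.9 z 29.5 [ 534.1 -182.2]
scene handle 1088 [ 593.3 -173.8] [17.7 31.7] 34.5 z 118.0 [ 594.1 -173.7]
max z 182.33748388683057
```

```bash
cat > plan.py <<'E'
import numpy as np, heapq, sys
def edge(x0,x1,z0,z1,s=3):
    xs=np.linspace(x0,x1,max(2,int((x1-x0)/s)+1)); zs=np.linspace(z0,z1,max(2,int((z1-z0)/s)+1))
    return [(x,z) for x in xs for z in(z0,z1)]+[(x,z) for z in zs for x in(x0,x1)]
pts=np.array(edge(-65,65,0,30)+edge(51,65,30,180)+edge(35,51,139,215)+edge(65,81,139,215)+edge(13,103,212,300))
obs=[(-156,-50,-4,0),(-156,-150,-110,0),(50,56,-110,0),(-156,56,-110,-104)]
def clr(c,z,t):
    co,si=np.cos(t),np.sin(t); X=c+pts[:,0]*co-pts[:,1]*si; Z=z+pts[:,0]*si+pts[:,1]*co
    m=1e9
    for a,b,d,e in obs:
        dx=np.maximum(a-X,X-b); dz=np.maximum(d-Z,Z-e)
        sd=np.where((dx>0)|(dz>0),np.hypot(np.maximum(dx,0),np.maximum(dz,0)),np.maximum(dx,dz)); m=min(m,sd.min())
    return m
if __name__=="__main__":
    C=np.arange(-95,80,4.); Zs=np.arange(-103,140,4.)
    for tmax in (30,36,42,48,54,60):
        T=np.radians(np.arange(0,tmax+1,3.))
        if tmax==30: D={}
        def cl(n):
            if n not in D: D[n]=clr(C[n[0]],Zs[n[1]],T[n[2]])
            return D[n]
        goal=(int(np.argmin(abs(C+35))),1,0); s=(int(np.argmin(abs(C-10))),len(Zs)-1,0)
        best={s:0};pr={};h=[(0,s)];
        while h:
            d,n=heapq.heappop(h)
            if n==goal:break
            if d>best[n]:continue
            for k in range(3):
                for sg in(-1,1):
                    m=list(n);m[k]+=sg;m=tuple(m)
                    if not(0<=m[0]<len(C) and 0<=m[1]<len(Zs) and 0<=m[2]<len(T)):continue
                    q=min(cl(m),20)
                    if q<2.5:continue
                    nd=d+1+300/q**2
                    if nd<best.get(m,1e9):best[m]=nd;pr[m]=n;heapq.heappush(h,(nd,m))
        if goal not in best:print(tmax,'none');continue
        p=[goal]
        while p[-1]!=s:p.append(pr[p[-1]])
        p=p[::-1]; print(tmax,'cost',best[goal],'minclr',min(cl(n) for n in p[:-3]))
    for n in p[::3]:print(C[n[0]],Zs[n[1]],np.degrees(T[n[2]]).round(),cl(n).round(1))
E
time python3 plan.py
```

```text
30 cost 314.3329959388956 minclr 5.654323685439341
36 cost 242.5205466348393 minclr 10.133871612099203
42 cost 224.3151739514462 minclr 14.212938657680413
48 cost 219.82271005828196 minclr 16.7209780420043
54 cost 219.82271005828196 minclr 16.7209780420043
60 cost 219.82271005828196 minclr 16.7209780420043
9.0 137.0 0.0 137.0
9.0 125.0 0.0 125.0
9.0 113.0 0.0 113.0
9.0 101.0 0.0 101.0
9.0 89.0 0.0 89.0
9.0 77.0 0.0 77.0
9.0 65.0 0.0 65.0
9.0 53.0 0.0 53.0
9.0 41.0 0.0 41.0
9.0 37.0 6.0 30.2
9.0 37.0 15.0 20.2
21.0 37.0 15.0 21.8
29.0 37.0 18.0 24.1
29.0 37.0 27.0 22.2
29.0 37.0 36.0 20.7
33.0 37.0 42.0 21.5
33.0 33.0 48.0 17.9
33.0 21.0 48.0 17.5
33.0 9.0 48.0 18.7
25.0 5.0 48.0 19.7
21.0 -3.0 48.0 19.6
13.0 -7.0 48.0 18.8
9.0 -15.0 48.0 20.4
5.0 -23.0 48.0 18.1
-3.0 -27.0 48.0 20.3
-7.0 -35.0 48.0 19.0
-15.0 -35.0 45.0 16.7
-19.0 -39.0 42.0 16.8
-23.0 -43.0 39.0 17.3
-23.0 -47.0 33.0 18.5
-27.0 -51.0 30.0 20.5
-31.0 -51.0 24.0 20.7
-35.0 -55.0 21.0 23.0
-35.0 -63.0 18.0 20.9
-35.0 -67.0 12.0 21.4
-35.0 -71.0 6.0 20.4
-35.0 -79.0 3.0 20.1
-35.0 -87.0 0.0 17.0
-35.0 -99.0 0.0 5.0
real	0m3.050s
user	0m3.350s
sys	0m0.004s
```

{"op": "carry_out", "data": {
  "steps": [
    [[-28, -29, -1.5], [0, 0, 0], 85],
    [[-28, -29, -1.5], [0, 0, 0], 85],
    [[-28, -29, -1.5], [0, 0, 0], 85],
    [[-28, -29, -1.5], [0, 0, 0], 85],
    [[-28, -29, -1.5], [0, 0, 0], 85],
    [[-28, -29, -1.5], [0, 0, 0], 85],
    [[-28, -29, -1.5], [0, 0, 0], 85],
    [[-28, -29, -1.5], [0, 0, 0], 85],
    [[-28, -29, -1.5], [0, 0, 0], 85],
    [[-28, -29, -1.5], [0, 0, 0], 85],
    [[-28, -29, -1.5], [0, 0, 0], 85],
    [[-28, -29, -1.5], [0, 0, 0], 85],
    [[-28, -29, -1.5], [0, 0, 0], 85],
    [[-28, -29, -1.5], [0, 0, 0], 85],
    [[-28, -29, -1.5], [0, 0, 0], 85],
    [[-28, -29, -1.5], [0, 0, 0], 85],
    [[-28, -29, -1.5], [0, 0, 0], 85],
    [[-28, -29, -1.5], [0, 0, 0], 85],
    [[-28, -29, -1.5], [0, 0, 0], 85],
    [[-28, -29, -1.5], [0, 0, 0], 85]
  ]
}}

```text
time: 2.5
ee_pos: [557.6, -112.2, 261.6]
tcp_rot: [0.181, 0.983, 0.0, 0.0]
force: [1.2, 0.6, -0.6]
grip_width: 0.996
finger_force: 0.0
```

{"op": "carry_out", "data": {
  "steps": [
    [[0, 0, 0], [0, 0, 0.14], 85],
    [[0, 0, 0], [0, 0, 0.14], 85],
    [[0, 0, 0], [0, 0, 0.14], 85],
    [[0, 0, 0], [0, 0, 0.14], 85],
    [[0, 0, 0], [0, 0, 0.14], 85],
    [[0, 0, 0], [0, 0, 0.14], 85],
    [[0, 0, 0], [0, 0, 0.12], 85],
    [[0, 0, 0], [0, 0, 0], 85]
  ]
}}

```text
time: 3.3
ee_pos: [557.2, -110.5, 261.4]
tcp_rot: [0.615, 0.789, 0.0, 0.0]
force: [0.5, -0.4, 0.9]
grip_width: 0.997
finger_force: 0.0
```

```bash
cat >> h.py <<'E'
def go(p,yaw,t=0):
    """tool-frame shift and turn from current pose to TCP p, tool y at yaw(deg), tilt t(deg)"""
    s=ctrl.read_state(); A=R.from_quat(s["tcp_rot"])
    c,n=np.cos(np.radians(yaw)),np.sin(np.radians(yaw))
    B=R.from_matrix(np.array([[-n,c,0],[c,n,0],[0,0,-1]]).T.T) * R.from_rotvec([-np.radians(t),0,0])
    print('t',s["time"],'pos',s["ee_pos"].round(1),'q',s["joints"].round(3),'F',s["force"].round(1))
    print('shift',A.inv().apply(np.array(p)-s["ee_pos"]).round(1),'turn',(A.inv()*B).as_rotvec().round(3))
E
python3 - <<'E'
from h import *
go([587.5,-176,141],14)
E
```

```text
t 3.3 pos [ 557.2 -110.5  261.4] q [-0.24   0.044  1.8   -0.     1.297 -0.486] F [ 0.5 -0.4  0.9]
shift [-70.9  13.4 120.4] turn [0.    0.    0.002]
```

{"op": "carry_out", "data": {
  "steps": [
    [[-24, 4.5, 0], [0, 0, 0], 60],
    [[-24, 4.5, 0], [0, 0, 0], 60],
    [[-23, 4.4, 0], [0, 0, 0], 60],
    [[0, 0, 20], [0, 0, 0], 60],
    [[0, 0, 20], [0, 0, 0], 60],
    [[0, 0, 20], [0, 0, 0], 60],
    [[0, 0, 20], [0, 0, 0], 60],
    [[0, 0, 15], [0, 0, 0], 60],
    [[0, 0, 15], [0, 0, 0], 60],
    [[0, 0, 10], [0, 0, 0], 60],
    [[0, 0, 0], [0, 0, 0], 60],
    [[0, 0, 0], [0, 0, 0], 60]
  ]
}}

```text
time: 4.5
ee_pos: [587.8, -176.1, 141.6]
tcp_rot: [0.614, 0.789, 0.0, 0.0]
force: [-0.2, 0.5, 0.4]
grip_width: 0.704
finger_force: 0.0
```

Run:
```python
from h import *
go([587.5,-176,141],14)
s=snapshot("scene"); cv2.imwrite("pics/g.png",cv2.resize(s["pixels"][100:330,120:400],None,fx=2.5,fy=2.5))
s=snapshot("top");P=cloud(s);x,y,z=P[...,0],P[...,1],P[...,2]
m=(abs(x-535)<110)&(abs(y+190)<75)&(z>25)&(z<34); print(cv2.minAreaRect(P[m][:,:2].astype(np.float32)))
```

```text
t 4.5 pos [ 587.8 -176.1  141.6] q [-0.332  0.219  1.831  0.     1.091 -0.579] F [-0.2  0.5  0.4]
shift [ 0.2 -0.3  0.6] turn [0.    0.    0.003]
((538.1185913085938, -188.04098510742188), (114.3751220703125, 46.851905822753906), 14.477362632751465)
```

View pics/g.png

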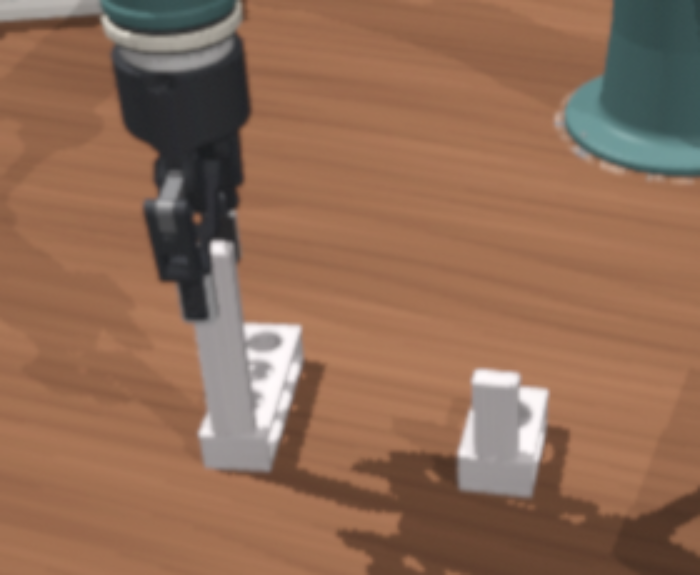

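The crop shows the front finger (190,290) on the +x side of the handle (220,250) and the other finger behind it, so the handle is between the pads. I'll close and lift.

{"op": "carry_out", "data": {
  "steps": [
    [[0, 0, 0], [0, 0, 0], 30],
    [[0, 0, 0], [0, 0, 0], 22],
    [[0, 0, 0], [0, 0, 0], 17],
    [[0, 0, 0], [0, 0, 0], 12],
    [[0, 0, 0], [0, 0, 0], 6],
    [[0, 0, 0], [0, 0, 0], 0],
    [[0, 0, 0], [0, 0, 0], 0],
    [[0, 0, 0], [0, 0, 0], 0],
    [[0, 0, 0], [0, 0, 0], 0]
  ]
}}

```text
time: 5.5
ee_pos: [587.8, -176.2, 141.8]
tcp_rot: [0.615, 0.789, 0.0, 0.0]
force: [-1.1, -0.4, 4.7]
grip_width: 0.158
finger_force: 59.5
```

{"op": "carry_out", "data": {
  "steps": [
    [[0, 0, -8], [0, 0, 0], 0],
    [[0, 0, -15], [0, 0, 0], 0],
    [[0, 0, -25], [0, 0, 0], 0],
    [[0, 0, -25], [0, 0, 0], 0],
    [[0, 0, -25], [0, 0, 0], 0],
    [[0, 0, -25], [0, 0, 0], 0],
    [[0, 0, -25], [0, 0, 0], 0],
    [[0, 0, -25], [0, 0, 0], 0],
    [[0, 0, -10], [0, 0, 0], 0],
    [[0, 0, 0], [0, 0, 0], 0]
  ]
}}

```text
time: 6.5
ee_pos: [588.4, -176.3, 326.7]
tcp_rot: [0.615, 0.789, 0.001, 0.002]
force: [-0.3, 0.3, -2.6]
grip_width: 0.153
finger_force: 58.6
```

Run:
```python
from h import *
go([649,243.5,400],-1.7)
s=snapshot("scene"); cv2.imwrite("pics/l.png",s["pixels"]);P=cloud(s);x,y,z=P[...,0],P[...,1],P[...,2]
```

```text
t 6.5 pos [ 588.4 -176.3  326.7] q [-0.332  0.103  1.619  0.     1.416 -0.579] F [-0.3  0.3 -2.6]
shift [392.1 161.7 -73.6] turn [0.004 0.002 0.277]
```

View pics/l.png

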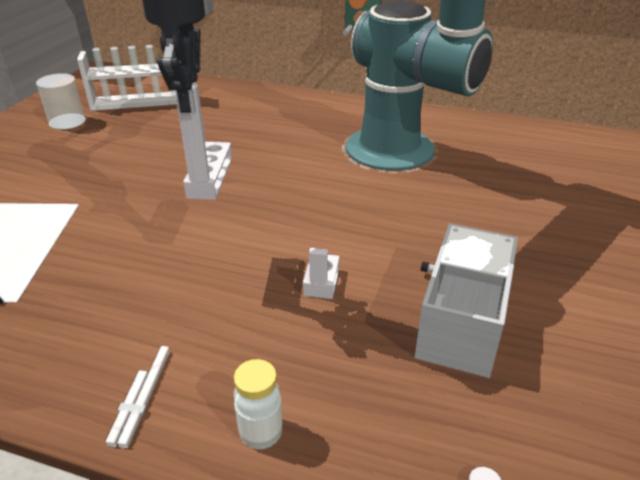

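The picture shows the rack held upright at (200,150), with the carrier untouched at (320,275). Next is the move over the bath.

{"op": "carry_out", "data": {
  "steps": [
    [[14, 7, -1], [0, 0, 0], 0],
    [[27, 13, -1], [0, 0, 0], 0],
    [[27, 13, -1], [0, 0, 0], 0],
    [[27, 13, -1], [0, 0, 0], 0],
    [[27, 13, -1], [0, 0, 0], 0],
    [[27, 13, -1], [0, 0, 0], 0],
    [[27, 13, -1], [0, 0, 0], 0],
    [[27, 13, -1], [0, 0, 0], 0],
    [[27, 13, -1], [0, 0, 0], 0],
    [[27, 13, 0], [0, 0, 0], 0],
    [[27, 13, 0], [0, 0, 0], 0],
    [[27, 13, 0], [0, 0, 0], 0],
    [[27, 13, 0], [0, 0, 0], 0],
    [[27, 13, 0], [0, 0, 0], 0],
    [[20, 13, 0], [0, 0, 0.07], 0],
    [[0, 0, 0], [0, 0, 0.07], 0],
    [[0, 0, 0], [0, 0, 0.07], 0],
    [[0, 0, 0], [0, 0, 0.067], 0],
    [[0, 0, 0], [0, 0, 0], 0],
    [[0, 0, 0], [0, 0, 0], 0]
  ]
}}

```text
time: 8.55
ee_pos: [675.8, 244.1, 331.4]
tcp_rot: [0.717, 0.697, -0.001, -0.001]
force: [0.6, 0.3, -2.4]
grip_width: 0.16
finger_force: 59.0
```

```bash
cat >> plan.py <<'E'
def W(c,z,t):
    t=np.radians(t); return np.array([c+58*np.cos(t)-141*np.sin(t), z+58*np.sin(t)+141*np.cos(t)])
def seg(a,b,n):
    """tool rows (y,z,turn x) between rack poses, and min clearance"""
    a,b=np.array(a,float),np.array(b,float); o=[];m=1e9
    for i in range(n):
        p,q=a+(b-a)*i/n,a+(b-a)*(i+1)/n
        d=W(*q)-W(*p); t=np.radians(p[2]); y=np.array([np.cos(t),np.sin(t)]); zz=np.array([np.sin(t),-np.cos(t)])
        o.append((round(float(d@y),1),round(float(d@zz),1),round(float(-np.radians(q[2]-p[2])),3))); m=min(m,clr(q[0],q[1],np.radians(q[2])))
    return o,round(m,1)
E
cat >> h.py <<'E'
def rackpose(M=(591,245.3),yaw=-1.7):
    s=ctrl.read_state(); A=R.from_quat(s["tcp_rot"]).as_matrix(); u=np.array([np.cos(np.radians(yaw)),np.sin(np.radians(yaw)),0]); v=np.array([-u[1],u[0],0])
    d=s["ee_pos"]-[M[0],M[1],110]; t=np.arctan2(u@A[:,2],-A[2,2]); X,Z=u@d,d[2]
    c=X-58*np.cos(t)+141*np.sin(t); z=Z-58*np.sin(t)-141*np.cos(t)
    print('rack c,z,t',np.round([c,z,np.degrees(t)],1),'lat',round(v@d,1),'toolx',A[:,0].round(3),'q',s["joints"].round(2),'F',s["force"].round(1),s["time"],s["finger_force"])
    return c,z,np.degrees(t)
E
python3 - <<'E'
from h import *; from plan import *
p=rackpose()
L=[p,(30,60,40),(31,12,40),(-13,-35,40),(-24,-47,32),(-34,-60,18),(-35,-80,0),(-35,-100,0)]
for a,b,n in zip(L,L[1:],[10,4,8,4,6,8,5]): print(b,*seg(a,b,n))
E
```

```text
rack c,z,t [26.4 80.6 -0.2] lat 1.3 toolx [ 0.028  1.    -0.001] q [0.31 0.31 1.37 0.   1.47 0.34] F [ 0.6  0.3 -2.4] 8.55 58.97244393825531
(30, 60, 40) [(-9.6, -1.7, -0.07), (-9.8, -1.6, -0.07), (-9.9, -1.6, -0.07), (-10.1, -1.6, -0.07), (-10.2, -1.6, -0.07), (-10.4, -1.7, -0.07), (-10.5, -1.7, -0.07), (-10.7, -1.7, -0.07), (-10.8, -1.8, -0.07), (-10.9, -1.8, -0.07)] 34.9
(31, 12, 40) [(-7.5, 9.4, -0.0), (-7.5, 9.4, -0.0), (-7.5, 9.4, -0.0), (-7.5, 9.4, -0.0)] 12.2
(-13, -35, 40) [(-8.0, 1.0, -0.0), (-8.0, 1.0, -0.0), (-8.0, 1.0, -0.0), (-8.0, 1.0, -0.0), (-8.0, 1.0, -0.0), (-8.0, 1.0, -0.0), (-8.0, 1.0, -0.0), (-8.0, 1.0, -0.0)] 10.8
(-24, -47, 32) [(0.9, 2.6, 0.035), (0.9, 2.8, 0.035), (0.9, 2.9, 0.035), (0.9, 3.1, 0.035)] 14.7
(-34, -60, 18) [(3.1, 3.4, 0.041), (3.2, 3.5, 0.041), (3.2, 3.6, 0.041), (3.3, 3.7, 0.041), (3.3, 3.8, 0.041), (3.4, 3.9, 0.041)] 19.2
(-35, -80, 0) [(4.6, 4.7, 0.039), (4.7, 4.8, 0.039), (4.8, 4.8, 0.039), (4.9, 4.8, 0.039), (5.0, 4.8, 0.039), (5.1, 4.9, 0.039), (5.2, 4.9, 0.039), (5.3, 4.9, 0.039)] 19.9
(-35, -100, 0) [(0.0, 4.0, -0.0), (0.0, 4.0, -0.0), (0.0, 4.0, -0.0), (0.0, 4.0, -0.0), (0.0, 4.0, -0.0)] 4.0
```

{"op": "carry_out", "data": {
  "steps": [
    [[0, -10, -1.7], [-0.07, 0, 0], 0],
    [[0, -10, -1.7], [-0.07, 0, 0], 0],
    [[0, -10, -1.7], [-0.07, 0, 0], 0],
    [[0, -10, -1.7], [-0.07, 0, 0], 0],
    [[0, -10, -1.7], [-0.07, 0, 0], 0],
    [[0, -10.5, -1.7], [-0.07, 0, 0], 0],
    [[0, -10.5, -1.7], [-0.07, 0, 0], 0],
    [[0, -10.5, -1.7], [-0.07, 0, 0], 0],
    [[0, -11, -1.7], [-0.07, 0, 0], 0],
    [[0, -11, -1.7], [-0.07, 0, 0], 0],
    [[0, 0, 0], [0, 0, 0], 0],
    [[0, 0, 0], [0, 0, 0], 0]
  ]
}}

```text
time: 9.75
ee_pos: [574.5, 246.6, 316.2]
tcp_rot: [0.674, 0.655, 0.238, 0.245]
force: [0.5, -0.1, -3.4]
grip_width: 0.155
finger_force: 60.2
```

Run:
```python
from h import *; from plan import *
p=rackpose()
s=snapshot("scene"); cv2.imwrite("pics/t.png",cv2.resize(s["pixels"][60:400,320:600],None,fx=1.7,fy=1.7))
P=cloud(s); u=np.array([np.cos(-.0297),np.sin(-.0297)]); 
D=P-np.array([591,245.3,110]); X=D[...,:2]@u; Y=D[...,1]+.0297*D[...,0]; Z=D[...,2]
t=np.radians(p[2]); a=(X-p[0])*np.cos(t)+(Z-p[1])*np.sin(t); b=-(X-p[0])*np.sin(t)+(Z-p[1])*np.cos(t)
m=(abs(Y)<35)&(a>-90)&(a<90)&(b>-20)&(b<125)&(Z>8)
q=np.c_[a[m],Y[m],b[m]]; print(len(q),'a',np.percentile(q[:,0],[0.5,50,99.5]).round(1),'Y',np.percentile(q[:,1],[.5,99.5]).round(1),'b',np.percentile(q[:,2],[.5,50,99.5]).round(1))
f=q[(q[:,2]>5)&(q[:,2]<120)&(q[:,0]>55)]; print('end face slope',np.polyfit(f[:,2],f[:,0],1).round(3),f[:,0].mean())
f=q[(q[:,0]<45)&(q[:,2]>22)&(q[:,2]<42)]; print('deck top',np.polyfit(f[:,0],f[:,2],1).round(3))
```

```text
rack c,z,t [29.6 60.9 40. ] lat 0.8 toolx [ 0.029  1.    -0.001] q [ 0.57 -0.21  2.08 -0.56  0.75  0.91] F [ 0.5 -0.1 -3.4] 9.75 60.21385073661804
2917 a [-35.7  65.1  68.5] Y [-22.5  22.2] b [ -2.   51.3 124.5]
end face slope [2.0000e-03 6.5078e+01] 65.16891366134362Traceback (most recent call last):
  File "<stdin>", line 10, in <module>
    raise TypeError("expected non-empty vector for x")
TypeError: expected non-empty vector for x
```

View pics/t.png

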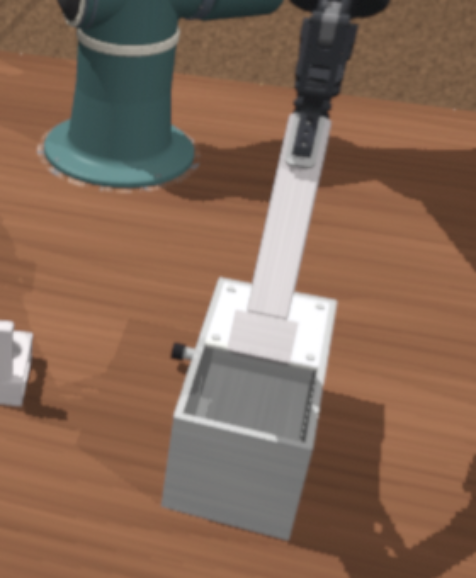

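The crop shows the rack tilted, with its end face at (265,335), above the mouth. Depth puts that end face at 65.1 mm in the rack frame with zero slope, so the rack has not slipped in the grip. I'll feed it in.

{"op": "carry_out", "data": {
  "steps": [
    [[0, -7.5, 9.5], [0, 0, 0], 0],
    [[0, -7.5, 9.5], [0, 0, 0], 0],
    [[0, -7.5, 9.5], [0, 0, 0], 0],
    [[0, -7.5, 9.5], [0, 0, 0], 0],
    [[0, -8, 1], [0, 0, 0], 0],
    [[0, -8, 1], [0, 0, 0], 0],
    [[0, -8, 1], [0, 0, 0], 0],
    [[0, -8, 1], [0, 0, 0], 0],
    [[0, -8, 1], [0, 0, 0], 0],
    [[0, -8, 1], [0, 0, 0], 0],
    [[0, -8, 1], [0, 0, 0], 0],
    [[0, -8, 1], [0, 0, 0], 0],
    [[0, 0, 0], [0, 0, 0], 0]
  ]
}}

```text
time: 11.1
ee_pos: [531.8, 247.4, 219.6]
tcp_rot: [0.674, 0.655, 0.238, 0.246]
force: [-0.0, -0.2, -2.7]
grip_width: 0.152
finger_force: 60.1
```

Run:
```python
from h import *; from plan import *
p=rackpose()
L=[p,(-24,-47,32),(-34,-60,18),(-35,-80,0),(-35,-100,0)]
for a,b,n in zip(L,L[1:],[4,6,8,5]): print(b,*seg(a,b,n))
```

```text
rack c,z,t [-13.1 -35.7  40. ] lat 0.3 toolx [ 0.03   1.    -0.001] q [ 0.63 -0.2   2.26 -0.73  0.63  1.16] F [-0.  -0.2 -2.7] 11.1 60.11433184146881
(-24, -47, 32) [(1.0, 2.5, 0.035), (1.0, 2.6, 0.035), (1.0, 2.8, 0.035), (1.0, 2.9, 0.035)] 14.7
(-34, -60, 18) [(3.1, 3.4, 0.041), (3.2, 3.5, 0.041), (3.2, 3.6, 0.041), (3.3, 3.7, 0.041), (3.3, 3.8, 0.041), (3.4, 3.9, 0.041)] 19.2
(-35, -80, 0) [(4.6, 4.7, 0.039), (4.7, 4.8, 0.039), (4.8, 4.8, 0.039), (4.9, 4.8, 0.039), (5.0, 4.8, 0.039), (5.1, 4.9, 0.039), (5.2, 4.9, 0.039), (5.3, 4.9, 0.039)] 19.9
(-35, -100, 0) [(0.0, 4.0, -0.0), (0.0, 4.0, -0.0), (0.0, 4.0, -0.0), (0.0, 4.0, -0.0), (0.0, 4.0, -0.0)] 4.0
```

{"op": "carry_out", "data": {
  "steps": [
    [[0, 1, 2.6], [0.035, 0, 0], 0],
    [[0, 1, 2.6], [0.035, 0, 0], 0],
    [[0, 1, 2.8], [0.035, 0, 0], 0],
    [[0, 1, 2.9], [0.035, 0, 0], 0],
    [[0, 3.1, 3.4], [0.041, 0, 0], 0],
    [[0, 3.2, 3.5], [0.041, 0, 0], 0],
    [[0, 3.2, 3.6], [0.041, 0, 0], 0],
    [[0, 3.3, 3.7], [0.041, 0, 0], 0],
    [[0, 3.3, 3.8], [0.041, 0, 0], 0],
    [[0, 3.4, 3.9], [0.041, 0, 0], 0],
    [[0, 4.6, 4.7], [0.039, 0, 0], 0],
    [[0, 4.7, 4.8], [0.039, 0, 0], 0],
    [[0, 4.8, 4.8], [0.039, 0, 0], 0],
    [[0, 4.9, 4.8], [0.039, 0, 0], 0],
    [[0, 5, 4.8], [0.039, 0, 0], 0],
    [[0, 5.1, 4.9], [0.039, 0, 0], 0],
    [[0, 5.2, 4.9], [0.039, 0, 0], 0],
    [[0, 5.3, 4.9], [0.039, 0, 0], 0],
    [[0, 0, 0], [0, 0, 0], 0],
    [[0, 0, 0], [0, 0, 0], 0]
  ]
}}

```text
time: 13.1
ee_pos: [616.0, 245.1, 172.7]
tcp_rot: [0.718, 0.696, 0.001, 0.001]
force: [-0.2, -0.1, -1.3]
grip_width: 0.157
finger_force: 60.1
```

Run:
```python
from h import *; from plan import *
p=rackpose(); go([591+23,244.6,0],-1.7)
```

```text
rack c,z,t [-32.6 -78.5   0.2] lat 0.6 toolx [ 0.03  1.   -0.  ] q [ 0.34  0.28  1.69 -0.    1.16  0.37] F [-0.2 -0.1 -1.3] 13.1 60.068503618240356
t 13.1 pos [616.  245.1 172.7] q [ 0.342  0.28   1.694 -0.002  1.165  0.373] F [-0.2 -0.1 -1.3]
shift [ -0.5  -2.4 172.7] turn [ 0.003  0.    -0.001]
```

{"op": "carry_out", "data": {
  "steps": [
    [[0, 0, 5], [0.003, 0, 0], 0],
    [[0, 0, 5], [0, 0, 0], 0],
    [[0, 0, 5], [0, 0, 0], 0],
    [[0, 0, 4], [0, 0, 0], 0],
    [[0, 0, 2], [0, 0, 0], 0],
    [[0, 0, 1], [0, 0, 0], 0],
    [[0, 0, 1], [0, 0, 0], 0],
    [[0, 0, 0], [0, 0, 0], 0],
    [[0, 0, 0], [0, 0, 0], 0]
  ]
}}

```text
time: 14.0
ee_pos: [615.6, 245.3, 150.1]
tcp_rot: [0.718, 0.696, -0.0, -0.0]
force: [-0.4, -0.3, -2.8]
grip_width: 0.154
finger_force: 60.1
```

{"op": "carry_out", "data": {
  "steps": [
    [[0, 0, 0.5], [0, 0, 0], 0],
    [[0, 0, 0.5], [0, 0, 0], 0],
    [[0, 0, 0], [0, 0, 0], 0]
  ]
}}

```text
time: 14.3
ee_pos: [615.4, 245.3, 148.8]
tcp_rot: [0.718, 0.696, -0.0, -0.0]
force: [1.3, 0.6, -1.7]
grip_width: 0.153
finger_force: 60.1
```

{"op": "carry_out", "data": {
  "steps": [
    [[0, 0, 0.5], [0, 0, 0], 0],
    [[0, 0, 0.5], [0, 0, 0], 0],
    [[0, 0, 0], [0, 0, 0], 0]
  ]
}}

```text
time: 14.6
ee_pos: [615.5, 245.3, 147.9]
tcp_rot: [0.718, 0.696, -0.0, -0.0]
force: [0.3, -0.2, -2.0]
grip_width: 0.152
finger_force: 60.2
```

{"op": "carry_out", "data": {
  "steps": [
    [[0, 0, 0.5], [0, 0, 0], 0],
    [[0, 0, 0], [0, 0, 0], 0],
    [[0, 0, 0], [0, 0, 0], 0]
  ]
}}

```text
time: 14.9
ee_pos: [615.6, 245.3, 147.8]
tcp_rot: [0.718, 0.696, -0.0, -0.0]
force: [-0.1, -0.0, 0.3]
grip_width: 0.157
finger_force: 60.5
```

{"op": "carry_out", "data": {
  "steps": [
    [[0, 0, 0.4], [0, 0, 0], 0],
    [[0, 0, 0], [0, 0, 0], 0],
    [[0, 0, 0], [0, 0, 0], 0]
  ]
}}

```text
time: 15.2
ee_pos: [615.7, 245.4, 147.8]
tcp_rot: [0.718, 0.696, -0.0, -0.0]
force: [-1.6, -0.8, 4.7]
grip_width: 0.161
finger_force: 61.1
```

Contact is confirmed at the expected height, with force rising to about +5 N. I'll release gently and withdraw straight up.

{"op": "carry_out", "data": {
  "steps": [
    [[0, 0, 0], [0, 0, 0], 14],
    [[0, 0, 0], [0, 0, 0], 17],
    [[0, 0, 0], [0, 0, 0], 20],
    [[0, 0, 0], [0, 0, 0], 26],
    [[0, 0, 0], [0, 0, 0], 34],
    [[0, 0, 0], [0, 0, 0], 44],
    [[0, 0, 0], [0, 0, 0], 44],
    [[0, 0, 0], [0, 0, 0], 44],
    [[0, 0, -5], [0, 0, 0], 44],
    [[0, 0, -10], [0, 0, 0], 44],
    [[0, 0, -20], [0, 0, 0], 44],
    [[0, 0, -25], [0, 0, 0], 44],
    [[0, 0, -30], [0, 0, 0], 44],
    [[0, 0, -30], [0, 0, 0], 44],
    [[0, 0, 0], [0, 0, 0], 44]
  ]
}}

```text
time: 16.7
ee_pos: [618.6, 246.4, 274.7]
tcp_rot: [0.718, 0.696, 0.005, 0.002]
force: [0.8, 0.3, -0.0]
grip_width: 0.512
finger_force: 0.0
```

Run:
```python
from h import *
st=ctrl.read_state(); print(st["ee_pos"],st["force"],st["finger_force"],st["time"])
s=snapshot("scene"); cv2.imwrite("pics/e.png",cv2.resize(s["pixels"][150:400,280:560],None,fx=2,fy=2))
P=cloud(s);D=P-np.array([591,245.3,110]);X=D[...,0]-.0297*D[...,1];Y=D[...,1]+.0297*D[...,0];Z=D[...,2]
m=(abs(Y)<25)&(abs(X-30)<25)&(Z>10)&(Z<90); print('top',np.percentile(Z[m],99),'x slope',np.polyfit(Z[m&(X>20)],X[m&(X>20)],1))
```

```text
[618.64944992 246.44748622 274.69194409] [ 0.76090436  0.33785575 -0.02616476] 0.0 16.7
top 76.66227406607081 x slope [-0.05165782 34.47336814]
```

View pics/e.png

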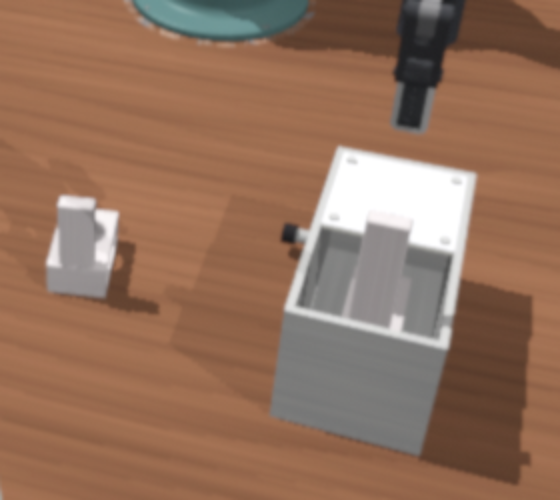

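The final picture shows the handle standing upright in the mouth at (385,265), with its top about 76 mm over the rim as expected. The gripper is clear at (415,100) and the carrier is undisturbed.

```bash
python3 -c "
from workcell import workorder
print(workorder.sign_off())"
```

```text
the job is handed in; nothing more can be done
None
```

The long rack stands upright on the bath's floor with its handle-less end under the cover, the gripper is clear, the small carrier was left alone, and I handed the job in at about 17 s.

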